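Hang the hand-hole template on the carton jig's twin pins

ROBOT

A 6-joint arm with a two-finger parallel gripper is mounted at the origin on the work surface. World frame = base frame: x ahead of the robot, y to its left, z up, the work surface at z = 0. Lengths are in mm, angles in rad, forces in N, time in s.
With the tool pointing down it reaches from about 275 to 1000 mm from the base axis. Payload 8.4 kg.
Tool frame: the origin (TCP) lies at the very end of the fingers, on their centre line; the grasp point (between the pads) lies 19 mm behind it; z points along the fingers, x is the direction in which the jaws open and shut, and the axes are right-handed (so a half turn about z gives the same grasp; the last joint's range is limited). The gripper opens to 85 mm and grips with 20 to 120 N. Pads are 22 mm wide; open, the fingers measure 114 mm over their backs; the gripper's body (76 mm by 85 mm) begins 54 mm behind the grasp point. The pads swing forward as they close: fully open they stand 13 mm farther back than shut.
Start: joints at [-1.216, 0.353, 1.633, -0, 1.155, -0.002], TCP at [218.297, -585.64, 231.281] pointing down, gripper open.
Joint ranges: [-2.63, 2.63], [-0.92, 2.1], [0.06, 2.66], [-1.3, 4.44], [0, 2.69], [-3.02, 3.02]. Speed limits (rad/s): [2.22, 2.22, 2.79, 3.14, 3.14, 3.14].

INTERFACE

Orientations are given as [roll, pitch, yaw] about the fixed x, y, z axes, in that order (R = Rz(yaw) Ry(pitch) Rx(roll)).
In Python, from rig import r gives the robot as it stands.
- The arm moves only by the tool arm_command, never from a script. Its argument "targets" is a list of rows, each a list of 6 numbers: the shift along the tool's x, y, z in m, then the turn, a rotation vector about the tool's x, y, z in rad. A call has 1 to 20 rows; each row shifts and turns the commanded pose from where the row before left it, along the tool's axes as they then stand; what a row does not reach is not made up. A row lasts 1/12 s, in which the tool goes at most 41.7 mm and 7.16 degrees, less where a joint would pass 70% of its speed; a pose out of reach is approached as far as the arm can. A call is refused whole if a number of a shift passes 0.0417 or a number of a turn 0.125, either way. A call with a gripper value outside its range is refused whole. "fingers" is the finger opening in m, from 0 to 0.0854, set as the call begins (left out, the last holds). The fingers move at their own pace and stop on an object; "squeeze" is the grip in N (left out, the last holds). Time passes only in rows, so rows that do not move let the fingers close. It gives the time, the measured TCP pose, the force and the opening at its end, in the units of the state.
- r.sense(): the state, without advancing time (a new reading comes with each control period).
- r.grab_frame(name): name is "scene" or "top" or "wrist"; returns a dict with "image" (420x560x3 uint8, blue, green, red), "fx", "fy", "cx", "cy" (pixels), "k1" (the pictures are not rectified: a ray, as slopes to the right and down, at radius r is drawn at 1 + k1 r^2 times it, then the intrinsics apply), "xyz" and "orientation" of the camera in the world. Camera axes: x right, y down, z forward; pixel columns grow to the right and rows downward; lengths in mm; the calibration is good to about 2 mm. A picture is of the moment at which its call begins. There is no depth.
- r.sign_off(): hands the job in, once; it reports no verdict.
The state is a dict: "clock": time; "qpos": joint angles; "qvel": joint speeds; "joint_efforts": joint torques, N m; "eef_pos": TCP position; "tcp_rot": TCP orientation; "contact_force": force on the tool from outside, world axes, zero at the start; "wrist_torque": the same for the moment, N m; "opening": opening from 0.0 (shut) to 1.0 (fully open).
Only numpy, scipy, OpenCV 4.12 (cv2) and the standard library are available. Lean on these libraries where they do the work, as an engineer would, in place of code of your own. Each camera call takes 0.05 s, during which the arm holds its last target.

TASK

On the packing bench of the cold store, pick up the blue marking template by its red grip and hang it on the two steel pins of the plywood jig, one pin through each of its two round holes, so that it lies flat and fully home on the cardboard sheet. Then let go of it; leave the yellow template where it lies.

Things in the scene. Friction and masses are not known exactly. Their poses are not given: they have to be found in the camera images.
- blue_grip (a point): Blue template, a plate 200 x 110 x 5 mm flat on the bench, 0.2 kg, with an upright red grip bar on its middle, 60 mm long (x), 18 thick (y), 50 high. The point is the bar's centre, 30 mm above the plate's underside; z up, x along plate and bar. Two 29 mm round holes on the x axis at x = -75 and +75 mm (fits either way round); two slots 70 x 22 mm at y = -38 and +38 mm.
- jig_top (a point): Fixed plywood jig 230 x 140 mm, covered by cardboard whose top is 22 mm above the bench. The point is on that top, midway between two upright steel pins; z up, x through both pins, which stand at x = -75 and +75 mm. Pins: 10 mm diameter, 45 mm tall, the last 15 mm tapering to 4 mm. With the blue plate home, its grip's centre is 30 mm above this point.
- yellow_grip (a point): Yellow template, a plate with a black grip bar, outer sizes as the blue one; the point is the centre of its bar, 30 mm above its underside. Its holes are only 100 mm apart, so it does not fit the pins. To be left where it lies.
Things that resemble listed ones, but are neither listed nor needed, are in the scene too. Of the things that look like the part that bears blue_grip, take the one that is farthest from the robot's base at the start.

How it is judged (in metres and radians):
At the end, for the whole second after the job is handed in: The blue template lies flat (within 3.4 degrees) on the jig, a pin through each hole: its grip centre within 14 mm sideways of the mid-point of the pins and 25 to 35 mm above the cardboard, its length within 10 degrees of the pins' line. The yellow template is within 30 mm of its start (horizontal distance between blue_grip and jig_top below 0.014 m and z of blue_grip in the frame of jig_top between 0.025 and 0.035 m and angle between the x axis of blue_grip and the x axis of jig_top, either way round below 0.18 rad and angle between blue_grip's own z axis and vertical below 0.06 rad and distance of yellow_grip from where it was at the start of the episode below 0.03 m); the robot touches nothing.
It fails at once if the yellow template is moved more than 30 mm (distance of yellow_grip from where it was at the start of the episode above 0.03 m).
It also fails if it takes over 40 s, if anything falls off the work surface, if the arm or the gripper's body presses on something with over 40 N, if the wrist force passes 120 N, or if a joint passes its speed limit or range.

## Working session

There is one attempt and no reset: what is moved stays moved. The work goes in short steps, Python scripts to look and compute and a tool call to move; the robot and the scene stay as the last step left them, time stands still between calls to the robot, and variables do not carry over. Pictures are saved under pics/ and viewed, and the job is handed in when it is done.

Besides the shell and the picture viewer there is one more tool, called as a command line: name --pt "numbers of a row" for each row, then --argument value for the rest. arm_command: Moves the arm, as the interface text tells. Its arguments: {"type":"object","properties":{"targets":{"type":"array"},"fingers":{"type":"number"},"squeeze":{"type":"number"}},"required":["targets"]}

```bash
mkdir -p pics; ls; python3 - <<'E'
from rig import r
import cv2
print(r.sense())
for n in ["scene","top","wrist"]:
    f=r.grab_frame(n); cv2.imwrite(f"pics/{n}0.png",f["image"]); print(n,{k:v for k,v in f.items() if k!="image"})
E
```

```text
pics
{'clock': 0.0, 'qpos': array([-1.21640427e+00,  3.53647205e-01,  1.63415773e+00, -5.80502387e-06,
        1.15520591e+00, -2.38690973e-03]), 'qvel': array([-0.00151534,  0.00088943,  0.00232056,  0.0012158 ,  0.00141437,
       -0.00163512]), 'joint_efforts': array([ 3.00652493e-03, -6.05248833e+01, -3.42064977e+01,  9.76349838e-05,
        9.47398221e-03, -9.20619868e-06]), 'eef_pos': array([ 218.12130874, -585.17779413,  230.55218144]), 'tcp_rot': array([ 3.14159073e+00,  1.41819801e-03, -1.21401501e+00]), 'contact_force': array([-0.17726206, -1.29582978,  0.43661445]), 'wrist_torque': array([-0.00756455, -0.00851802, -0.00073969]), 'opening': 0.9991628327428017}
scene {'fx': 400.72634623728715, 'fy': 400.72634623728715, 'cx': 285.6290793565642, 'cy': 210.2665931805755, 'k1': 0.029980368881500016, 'xyz': array([856.98827453, 537.81439066, 553.56759696]), 'orientation': array([-2.20941373, -0.01949261,  2.49290394])}
top {'fx': 468.6931654442797, 'fy': 468.6931654442797, 'cx': 274.4853489586137, 'cy': 209.18335067510114, 'k1': -0.1250715855127687, 'xyz': array([ 318.65645356,    5.50629808, 1016.8002215 ]), 'orientation': array([-3.02042969, -0.02388033, -1.55872222])}
wrist {'fx': 346.77003325176236, 'fy': 346.77003325176236, 'cx': 276.2953877788496, 'cy': 212.20918742432696, 'k1': -0.01645356840038339, 'xyz': array([ 278.39017609, -563.65207441,  373.63002915]), 'orientation': array([ 2.88268558e+00,  4.28194964e-04, -1.21400498e+00])}
```

View pics/top0.png

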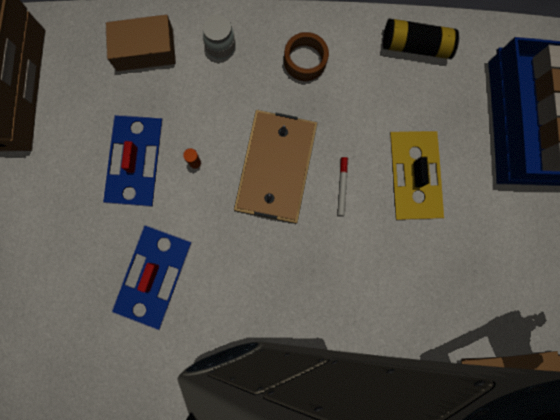

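View pics/scene0.png

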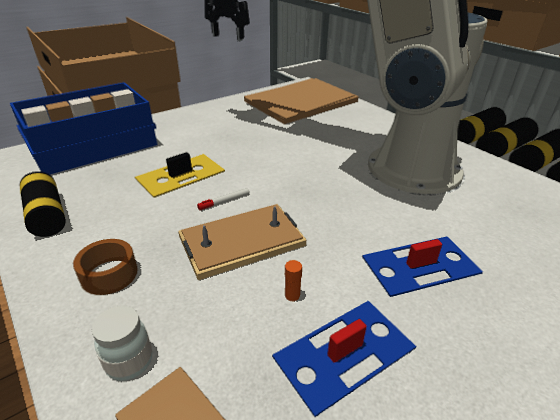

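View pics/wrist0.png

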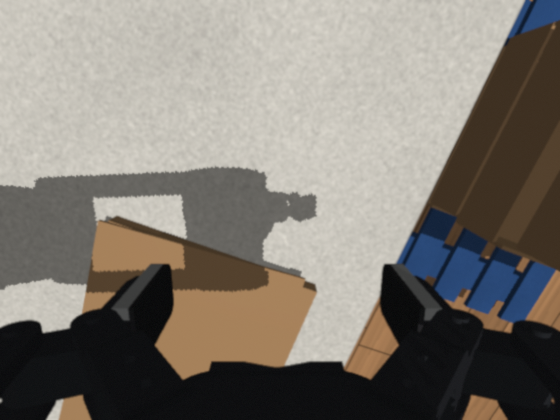

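Top view: the blue template candidates are A, with its grip at (128,157), and B, with its grip at (148,278). The yellow one is at (421,172), and the jig has pins at about (283,131) and (269,198). In the scene view, A's grip is at (347,341) and B's at (424,254). Next I'll measure both views.

```bash
cat > h.py <<'E'
import numpy as np, cv2
from scipy.spatial.transform import Rotation as Ro
def ray(f,uv):
    K=np.array([[f["fx"],0,f["cx"]],[0,f["fy"],f["cy"]],[0,0,1.]])
    p=cv2.undistortPoints(np.array(uv,float).reshape(-1,1,2),K,np.array([f["k1"],0,0,0.])).reshape(-1,2)
    d=np.c_[p,np.ones(len(p))]@Ro.from_euler('xyz',f["orientation"]).as_matrix().T
    return np.array(f["xyz"]),d
def plane(f,uv,z):
    c,d=ray(f,uv); return c+d*((z-c[2])/d[:,2])[:,None]
def tri(f1,u1,f2,u2):
    c1,d1=ray(f1,[u1]);c2,d2=ray(f2,[u2])
    A=np.c_[d1[0],-d2[0]]; s=np.linalg.lstsq(A,c2-c1,rcond=None)[0]
    a=c1+s[0]*d1[0];b=c2+s[1]*d2[0]; return (a+b)/2,np.linalg.norm(a-b)
def proj(f,P):
    R=Ro.from_euler('xyz',f["orientation"]).as_matrix(); q=(np.atleast_2d(P)-f["xyz"])@R
    s=q[:,:2]/q[:,2:]; s=s*(1+f["k1"]*(s**2).sum(1,keepdims=True)); return s*[f["fx"],f["fy"]]+[f["cx"],f["cy"]]
def hsv(f): return cv2.cvtColor(f["image"],cv2.COLOR_BGR2HSV)
def blobs(m,amin=60):
    n,l,s,c=cv2.connectedComponentsWithStats(m.astype(np.uint8)); return [(s[i],c[i],l==i) for i in range(1,n) if s[i][4]>=amin]
def red(f): 
    h=hsv(f); return ((h[...,0]<6)|(h[...,0]>172))&(h[...,1]>150)&(h[...,2]>50)
def blue(f):
    h=hsv(f); return (h[...,0]>105)&(h[...,0]<130)&(h[...,1]>130)&(h[...,2]>40)
E
python3 - <<'E'
from rig import r
from h import *
t=r.grab_frame("top");s=r.grab_frame("scene")
R={}
for n,f in(("top",t),("scene",s)):
    for nm,m in(("red",red(f)),("blue",blue(f))):
        for st,c,_ in blobs(m): print(n,nm,st,c.round(1))
    for st,c,mk in blobs(blue(f),1500):
        cs,hi=cv2.findContours(mk.astype(np.uint8),cv2.RETR_CCOMP,cv2.CHAIN_APPROX_NONE)
        for k,cc in enumerate(cs):
            if hi[0][k][3]>=0 and cv2.contourArea(cc)>40:
                M=cv2.moments(cc);u=(M['m10']/M['m00'],M['m01']/M['m00']);print(n,'hole',np.round(u,1),cv2.contourArea(cc),plane(f,[u],5)[0].round(1))
            elif hi[0][k][3]<0 and cv2.contourArea(cc)>1500:
                b=cv2.boxPoints(cv2.minAreaRect(cc)); P=plane(f,b,5); print(n,'box',P[:,:2].round(0).tolist(),np.linalg.norm(np.diff(P,axis=0),axis=1).round())
cv2.imwrite("pics/jigtop.png",cv2.resize(t["image"][90:240,220:340],None,fx=4,fy=4,interpolation=2))
cv2.imwrite("pics/jigscene.png",cv2.resize(s["image"][180:300,160:320],None,fx=4,fy=4,interpolation=2))
cv2.imwrite("pics/A.png",np.hstack([cv2.resize(t["image"][100:220,90:180],(390,520)),cv2.resize(s["image"][290:420,265:420],(400,520))]))
E
```

```text
top red [121 141  11  28 208] [126.2 154.7]
top red [341 157   6  15  85] [343.5 164.2]
top red [138 263  17  29 233] [145.8 277. ]
top blue [ 515   38   45  137 1962] [529.6 111.5]
top blue [ 104  116   58   90 2739] [133.  161.1]
top blue [ 113  226   78  103 3061] [151.6 277.1]
top box [[874.0, -602.0], [885.0, -725.0], [536.0, -686.0], [532.0, -572.0]] [124. 352. 115.]
top box [[454.0, 359.0], [655.0, 349.0], [642.0, 239.0], [443.0, 252.0]] [201. 111. 199.]
top hole [128.8 193. ] 166.5 [473.1 303.3   5. ]
top hole [149.3 160.9] 403.0 [545.5 261.1   5. ]
top hole [123.  157.7] 821.0 [552.4 320.7   5. ]
top hole [136.4 127.1] 159.5 [622.8 294.5   5. ]
top box [[215.0, 330.0], [403.0, 266.0], [368.0, 163.0], [182.0, 227.0]] [198. 109. 197.]
top hole [139.1 309.5] 180.0 [221.5 270.1   5. ]
top hole [167.5 282.7] 436.0 [279.9 210.3   5. ]
top hole [147.5 277.2] 436.5 [290.9 254.    5. ]
top hole [135.  270.6] 421.5 [304.4 281.8   5. ]
top hole [163.5 244. ] 182.0 [362.8 221.7   5. ]
scene red [198 200  16  10 103] [205.1 204.3]
scene red [407 239  35  29 701] [423.6 253.2]
scene red [
[... 185 characters left out ...]
58.3]
scene box [[794.0, -1077.0], [296.0, -1205.0], [506.0, -510.0], [839.0, -517.0]] [514. 726. 334.]
scene hole [ 77.3 106.8] 2147.0 [ 620.1 -923.3    5. ]
scene box [[367.0, 165.0], [117.0, 249.0], [224.0, 338.0], [438.0, 258.0]] [264. 139. 228.]
scene hole [431.8 277.4] 337.0 [306.3 285.3   5. ]
scene hole [386.5 271.7] 139.0 [364.3 225.    5. ]
scene hole [452.9 256.2] 112.5 [222.7 273.8   5. ]
scene box [[645.0, 241.0], [411.0, 234.0], [454.0, 364.0], [654.0, 351.0]] [235. 137. 200.]
scene hole [305.7 375.3] 302.5 [624.4 297.8   5. ]
scene hole [360.6 370.3] 703.0 [553.2 340.2   5. ]
scene hole [379.4 329.6] 218.5 [475.5 307.4   5. ]
scene hole [340.7 338.7] 1492.5 [539.1 282.6   5. ]
```

View pics/jigtop.png

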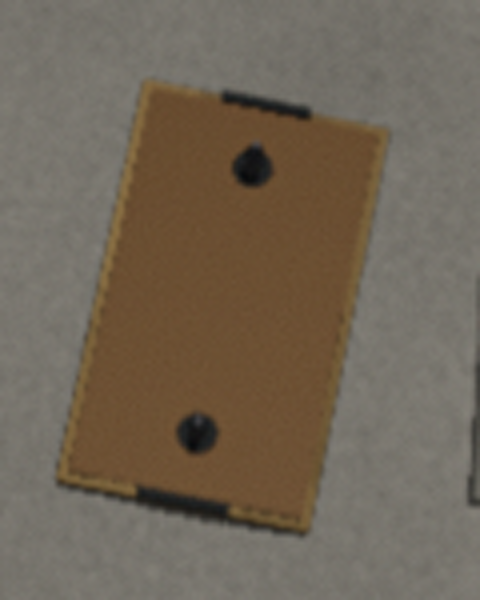

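View pics/jigscene.png

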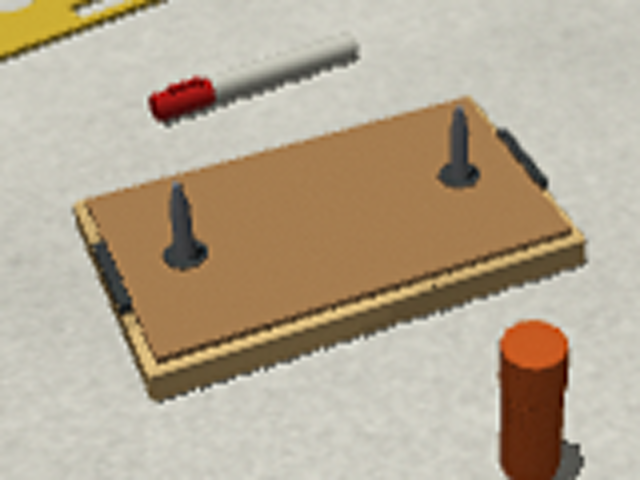

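View pics/A.png

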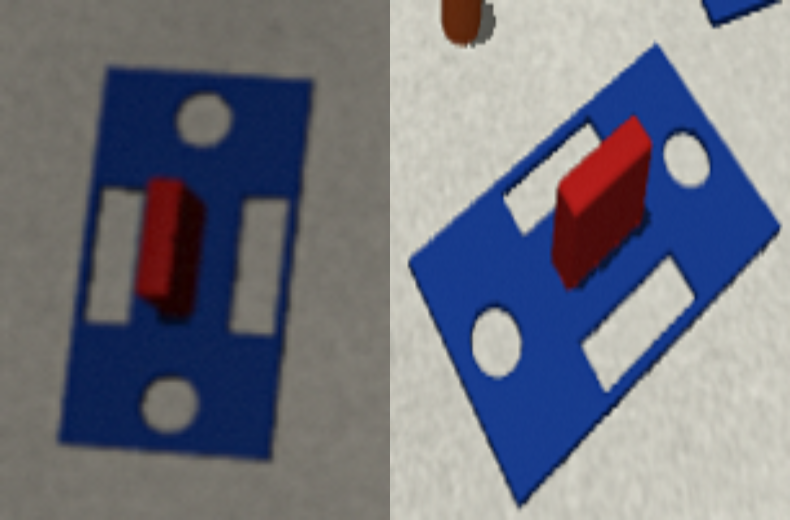

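Both look-alikes have the same shape (about 200x110, holes 150 apart). B is about 380 mm from the base and A about 625, so I choose A: grip at top (128,157), scene (347,341). The crop confirms a red bar, two round holes and two slots. Next: heights and jig.

```bash
python3 - <<'E'
from rig import r
from h import *
t=r.grab_frame("top");s=r.grab_frame("scene")
T=lambda n,a,b:print(n,[x.round(1) for x in tri(t,a,s,b)])
T('holeA far',(136.4,127.1),(305.7,375.3));T('holeA near',(128.8,193),(379.4,329.6))
T('pin far tip',(283.6,126.5),(204.5,226));T('far base',(283,131.5),(206.2,243.5))
T('pin near tip',(269.6,195),(274.7,207));T('near base',(269.2,198.3),(274.8,224.3))
# bar top face corners: from crop A (top: 390/90=4.333 scale; scene 400/155 , 520/130=4)
tc=np.array([(150,178),(183,180),(170,300),(138,296)])/4.333+[90,100]
scn=np.array([(557,190),(572,210),(651,148),(636,116)]); scn=(scn-[390,0])/[400/155,4]+[265,290]
T('bar topface',tc.mean(0),scn.mean(0))
# jig card corners
jc=np.array([(148,82),(387,130),(307,530),(60,482)])/4+[220,90]
P=plane(t,jc,22);print(P.round(0).tolist(),P.mean(0).round(1))
print('yellow',plane(t,[(416.5,175)],5).round(0))
print(r.sense()["clock"])
E
```

```text
holeA far [array([623.5, 296. ,   1.6]), np.float64(1.1)]
holeA near [array([473.3, 305.1,   0.9]), np.float64(1.7)]
pin far tip [array([609.8, -32.6,  64.6]), np.float64(1.0)]
far base [array([611.4, -32.8,  20.5]), np.float64(2.1)]
pin near tip [array([463.4,  -4.8,  64.3]), np.float64(2.1)]
near base [array([463.1,  -4.5,  18.5]), np.float64(2.1)]
bar topface [array([547.5, 299.5,  48.8]), np.float64(1.8)]
[[659.0, 24.0, 22.0], [634.0, -108.0, 22.0], [412.0, -65.0, 22.0], [436.0, 68.0, 22.0]] [535.3 -20.1  22. ]
yellow [[ 524. -334.    5.]]
0.35
```

arm_command --pt "-0.0255 -0.0221 0 0 0 0" --pt "-0.0255 -0.0221 0 0 0 0" --pt "-0.0255 -0.0221 0 0 0 0" --pt "-0.0255 -0.0221 0 0 0 0" --pt "-0.0255 -0.0221 0 0 0 0" --pt "-0.0255 -0.0221 0 0 0 0" --pt "-0.0255 -0.0221 0 0 0 0" --pt "-0.0255 -0.0221 0 0 0 0" --pt "-0.0255 -0.0221 0 0 0 0" --pt "-0.0255 -0.0221 0 0 0 0" --pt "-0.0255 -0.0221 0 0 0 0" --pt "-0.0255 -0.0221 0 0 0 0" --pt "-0.0255 -0.0221 0 0 0 0" --pt "-0.0255 -0.0221 0 0 0 0" --fingers 0.0854

```text
clock: 1.52
eef_pos: [383.8, -141.5, 231.6]
tcp_rot: [-3.141, -0.001, -1.214]
contact_force: [1.2, 0.1, 0.1]
opening: 0.997
```

arm_command --pt "-0.0255 -0.0221 0 0 0 0" --pt "-0.0255 -0.0221 0 0 0 0" --pt "-0.0255 -0.0221 0 0 0 0" --pt "-0.0255 -0.0221 0 0 0 0" --pt "-0.0255 -0.0221 0 0 0 0" --pt "-0.0255 -0.0221 0 0 0 0" --pt "-0.0255 -0.0221 0 0 0 0" --pt "-0.0255 -0.0221 0 0 0 0" --pt "-0.0255 -0.0221 0 0 0 0" --pt "-0.0255 -0.0221 0 0 0 0" --pt "-0.0255 -0.0221 0 0 0 0" --pt "-0.0255 -0.0221 0 0 0 0" --pt "-0.0255 -0.0221 0 0 0 0" --pt "-0.0255 -0.0221 0 0 0 0"

```text
clock: 2.68
eef_pos: [549.0, 301.3, 231.3]
tcp_rot: [-3.142, -0.0, -1.214]
contact_force: [-0.8, -0.4, -0.5]
opening: 0.998
```

arm_command --pt "0 0 0 0 0 -0.1238" --pt "0 0 0 0 0 -0.1238" --pt "0 0 0 0 0 -0.1238" --pt "0 0 0 0 0 -0.1238" --pt "0 0 0 0 0 -0.1238" --pt "0 0 0 0 0 -0.1238" --pt "0 0 0 0 0 -0.1238" --pt "0 0 0 0 0 -0.1238" --pt "0 0 0 0 0 -0.1238" --pt "0 0 0 0 0 -0.1238" --pt "0 0 0 0 0 -0.1238"

```text
clock: 3.6
eef_pos: [548.7, 299.5, 231.2]
tcp_rot: [3.142, 0.0, 0.154]
contact_force: [-0.4, 0.0, -0.6]
opening: 1.001
```

arm_command --pt "0 0 0 0 0 -0.1238" --pt "0 0 0 0 0 -0.1238" --pt "0 0 0 0 0 -0.1238" --pt "0 0 0 0 0 -0.1238" --pt "0 0 0 0 0 -0.1238" --pt "0 0 0 0 0 -0.1238" --pt "0 0 0 0 0 -0.1238" --pt "0 0 0 0 0 -0.1238" --pt "0 0 0 0 0 -0.1238" --pt "0 0 0 0 0 -0.1238" --pt "0 0 0 0 0 -0.1238" --pt "0 0 0 0 0 0"

```text
clock: 4.6
eef_pos: [548.7, 299.5, 231.2]
tcp_rot: [-3.142, 0.0, 1.515]
contact_force: [0.4, -0.3, 1.0]
opening: 1.004
```

```bash
python3 - <<'E'
from rig import r
from h import *
f=r.grab_frame("wrist");cv2.imwrite("pics/w1.png",f["image"]);print(f["xyz"],f["orientation"]); st=r.sense();print(st["qpos"],st["eef_pos"],st["tcp_rot"])
for z,P in((0,'b'),):
  print(proj(f,[[623.5,296,5],[473.3,305,5],[548,300,55]]))
E
```

```text
[482.93874023 302.13954707 374.25651495] [2.87885620e+00 4.84628085e-05 1.51534876e+00]
[ 4.97247064e-01  3.53243838e-01  1.63304803e+00  3.10546455e-05
  1.15531902e+00 -1.01028768e+00] [548.72720752 299.53029239 231.27940937] [-3.14156211e+00 -1.43724758e-05  1.50752221e+00]
[[277.77490084 247.44506525]
 [278.58375792 109.17251459]
 [277.87861359 190.80730836]]
```

View pics/w1.png

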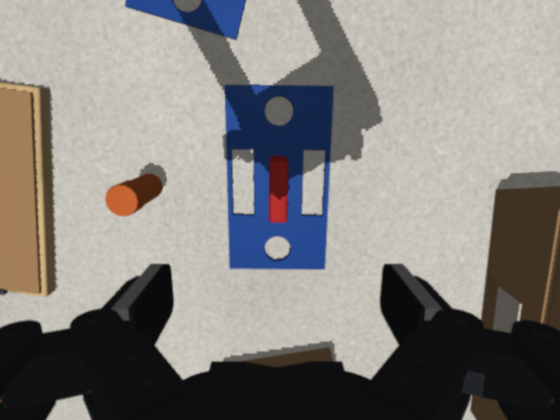

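The wrist view has the grip at (278,190) and the holes at (279,111) and (277,248), all within 2 px of the triangulated prediction. Descending.

arm_command --pt "0 0 0.03 0 0 0" --pt "0 0 0.03 0 0 0" --pt "0 0 0.03 0 0 0" --pt "0 0 0.03 0 0 0" --pt "0 0 0.03 0 0 0" --pt "0 0 0.02 0 0 0" --pt "0 0 0.015 0 0 0" --pt "0 0 0.01 0 0 0" --pt "0 0 0.01 0 0 0" --pt "0 0 0.008 0 0 0" --pt "0 0 0 0 0 0" --pt "0 0 0 0 0 0"

```text
clock: 5.65
eef_pos: [548.9, 299.6, 18.5]
tcp_rot: [3.141, -0.0, 1.509]
contact_force: [-0.5, 0.4, -0.0]
opening: 1.002
```

arm_command --pt "0 0 0 0 0 0" --pt "0 0 0 0 0 0" --pt "0 0 0 0 0 0" --pt "0 0 0 0 0 0" --pt "0 0 0 0 0 0" --pt "0 0 0 0 0 0" --pt "0 0 0 0 0 0" --pt "0 0 0 0 0 0" --pt "0 0 0 0 0 0" --pt "0 0 0 0 0 0" --pt "0 0 0 0 0 0" --pt "0 0 0 0 0 0" --fingers 0 --squeeze 60

```text
clock: 6.65
eef_pos: [549.1, 299.8, 18.7]
tcp_rot: [3.141, -0.0, 1.51]
contact_force: [-1.7, 0.7, 5.1]
opening: 0.204
```

Opening is 0.204, about 17 mm, so the 18 mm bar is held. Lifting 120 mm.

arm_command --pt "0 0 -0.005 0 0 0" --pt "0 0 -0.015 0 0 0" --pt "0 0 -0.02 0 0 0" --pt "0 0 -0.02 0 0 0" --pt "0 0 -0.02 0 0 0" --pt "0 0 -0.02 0 0 0" --pt "0 0 -0.02 0 0 0" --pt "0 0 0 0 0 0" --pt "0 0 0 0 0 0" --pt "0 0 0 0 0 0"

```text
clock: 7.48
eef_pos: [548.0, 299.1, 137.1]
tcp_rot: [-3.14, 0.001, 1.51]
contact_force: [-0.2, -0.1, -2.8]
opening: 0.204
```

```bash
python3 - <<'E'
from rig import r
from h import *
f=r.grab_frame("wrist");cv2.imwrite("pics/w2.png",f["image"])
s=r.grab_frame("scene");cv2.imwrite("pics/s2.png",s["image"]);print(r.sense())
E
```

```text
{'clock': 7.5833, 'qpos': array([ 4.97248995e-01,  4.52701670e-01,  1.71335263e+00, -1.42197666e-05,
        9.78330385e-01, -1.01234352e+00]), 'qvel': array([-0.00053047,  0.00182478, -0.00253779,  0.00092367,  0.00340418,
        0.00272453]), 'joint_efforts': array([-2.38333763e-03, -6.55454493e+01, -3.12772143e+01, -1.58814277e-03,
       -9.85897699e-03, -4.65005655e-05]), 'eef_pos': array([547.72612201, 298.97266277, 136.57257895]), 'tcp_rot': array([-3.13923104e+00,  1.48940989e-03,  1.50960223e+00]), 'contact_force': array([-0.20916536, -0.00457939, -1.8384014 ]), 'wrist_torque': array([ 0.02203726, -0.00681627, -0.0497086 ]), 'opening': 0.20494151371099917}
```

View pics/w2.png

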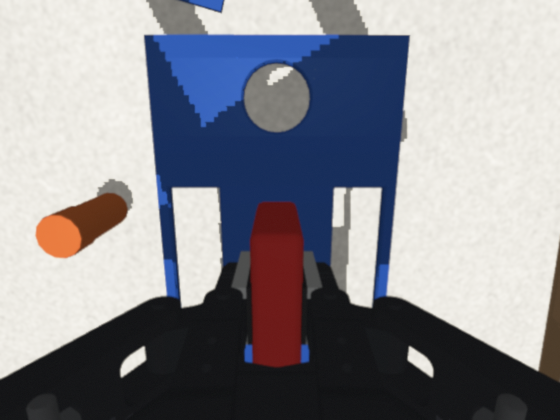

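View pics/s2.png

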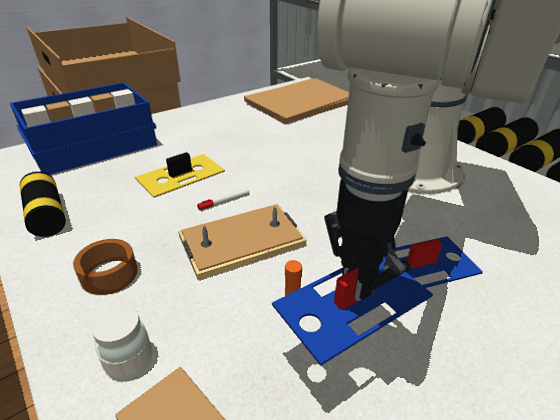

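The plate is held level, with its near hole at wrist pixel (277,97), and it clears the orange cylinder. Moving over the jig.

arm_command --pt "-0.01 0.0005 0 0 0 0" --pt "-0.02 0.0005 0 0 0 0" --pt "-0.022 0.0005 0 0 0 0" --pt "-0.022 0.0005 0 0 0 0" --pt "-0.022 0.0005 0 0 0 0" --pt "-0.022 0.0005 0 0 0 0" --pt "-0.022 0.0005 0 0 0 0" --pt "-0.022 0.0005 0 0 0 0" --pt "-0.022 0.0005 0 0 0 0" --pt "-0.022 0.0005 0 0 0 0" --pt "-0.022 0.0005 0 0 0 0" --pt "-0.022 0.0005 0 0 0 0" --pt "-0.022 0.0005 0 0 0 0" --pt "-0.022 0.0005 0 0 0 0" --pt "-0.015 0.0005 0 0 0 0" --pt "-0.009 0.0007 0 0 0 0.04" --pt "0 0 0 0 0 0.044" --pt "0 0 0 0 0 0.043" --pt "0 0 0 0 0 0" --pt "0 0 0 0 0 0"

```text
clock: 9.25
eef_pos: [537.1, -18.4, 137.9]
tcp_rot: [-3.141, 0.0, 1.383]
contact_force: [-0.0, 0.3, -2.1]
opening: 0.195
```

```bash
python3 - <<'E'
from rig import r
from h import *
f=r.grab_frame("wrist");cv2.imwrite("pics/w3.png",f["image"])
s=r.grab_frame("scene");cv2.imwrite("pics/s3.png",s["image"]);t=r.grab_frame("top");cv2.imwrite("pics/t3.png",t["image"])
st=r.sense();print(st["eef_pos"],st["tcp_rot"],st["contact_force"],f["xyz"],f["orientation"])
print('pins in wrist',proj(f,[[463.3,-4.7,67],[463.3,-4.7,22],[610.5,-32.7,67]]).round(0))
E
```

```text
[537.32759409 -18.2049462  138.09629519] [-3.14121949e+00  4.25254281e-05  1.38348254e+00] [-0.54280745  0.68951305 -1.89505117] [472.49729398  -7.22936377 280.93438812] [ 2.87956477e+00 -1.83172791e-04  1.38264731e+00]
pins in wrist [[278. 103.]
 [277. 106.]
 [277. 326.]]
```

View pics/w3.png

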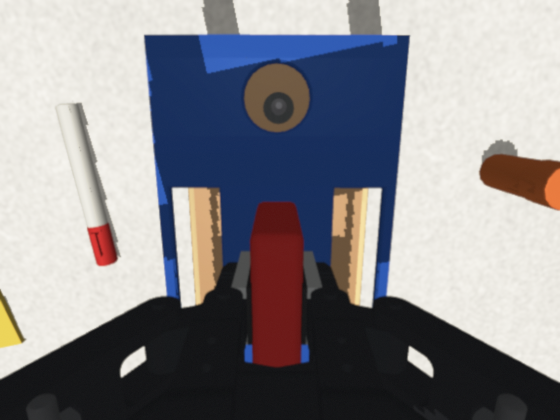

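View pics/s3.png

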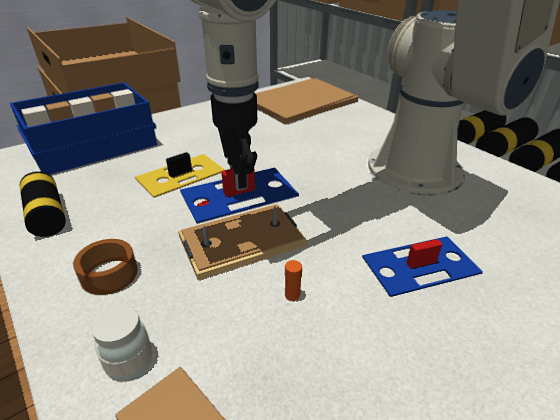

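View pics/t3.png

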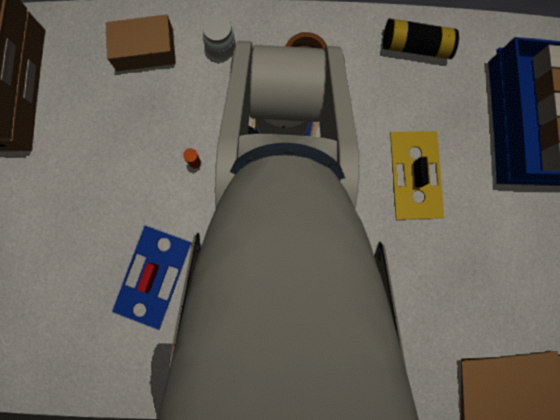

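Through the near hole (centre (277,97)) the pin shows at (279,106), where I predicted it. Casting both onto their planes gives the misfit.

```bash
python3 - <<'E'
from rig import r
from h import *
f=r.grab_frame("wrist");st=r.sense()
h=plane(f,[(277,97.5)],124.5)[0]  # hole rim at plate top
print('hole',h.round(1),'from tcp',(h-st["eef_pos"])[:2].round(1),np.hypot(*(h-st["eef_pos"])[:2]))
print('pin tip',plane(f,[(279,104.5)],67).round(1),'base',plane(f,[(278.5,107)],22).round(1))
s=r.grab_frame("scene")
cv2.imwrite("pics/s3c.png",cv2.resize(s["image"][150:290,160:320],None,fx=4,fy=4,interpolation=2))
E
```

```text
hole [463.8  -5.1 124.5] from tcp [-73.5  13.1] 74.7093149157862
pin tip [[464.7  -3.9  67. ]] base [[464.7  -3.9  22. ]]
```

View pics/s3c.png

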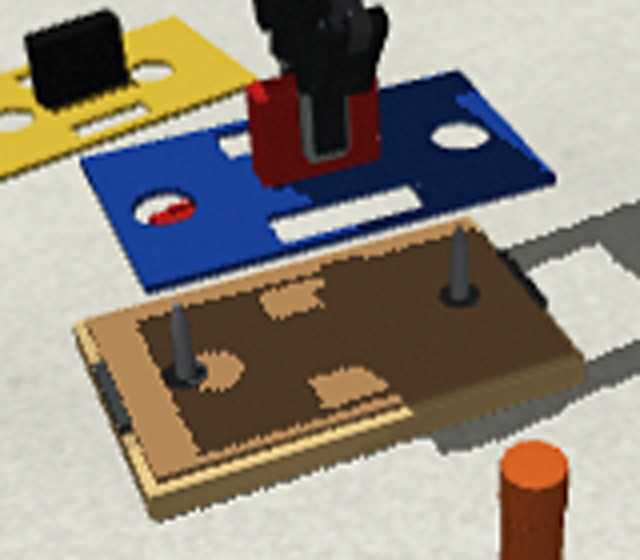

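```bash
python3 - <<'E'
from rig import r
from h import *
s=r.grab_frame("scene")
print('holes far,near',plane(s,[(201,202.2),(275,184)],122).round(1).tolist())
print('tips far,near',plane(s,[(204.5,226),(274.7,207)],67).round(1).tolist())
E
```

```text
holes far,near [[610.7, -31.2, 122.0], [463.4, -2.2, 122.0]]
tips far,near [[610.7, -29.3, 67.0], [464.9, -0.9, 67.0]]
```

Both holes are within about 2 mm of their pins in the scene view. Lowering until the pins are engaged.

arm_command --pt "0 0.0005 0.01 0 0 0" --pt "0.0005 0 0.01 0 0 0" --pt "0.0005 0 0.01 0 0 0" --pt "0 0 0.008 0 0 0" --pt "0 0 0.007 0 0 0" --pt "0 0 0.007 0 0 0" --pt "0 0 0.007 0 0 0" --pt "0 0 0.007 0 0 0" --pt "0 0 0.007 0 0 0" --pt "0 0 0.007 0 0 0" --pt "0 0 0 0 0 0"

```text
clock: 10.47
eef_pos: [537.3, -17.5, 56.9]
tcp_rot: [-3.14, 0.0, 1.383]
contact_force: [0.2, -0.4, -2.2]
opening: 0.203
```

```bash
python3 - <<'E'
from rig import r
from h import *
f=r.grab_frame("wrist");s=r.grab_frame("scene")
a=cv2.resize(s["image"][150:290,160:320],(480,420)); b=cv2.resize(f["image"],(320,240)); b=cv2.copyMakeBorder(b,0,180,0,0,0)
cv2.imwrite("pics/c4.png",np.hstack([a,b]));print(r.sense()["contact_force"],r.sense()["eef_pos"])
E
```

```text
[-0.50691675 -0.10844215 -2.06658478] [537.9944725  -17.47924359  58.01675257]
```

View pics/c4.png

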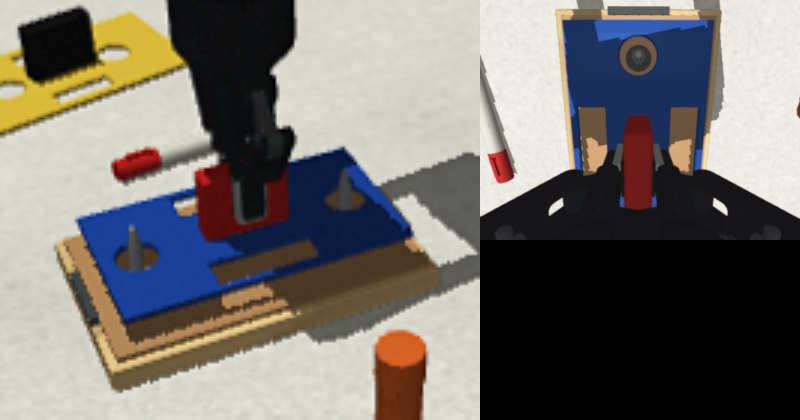

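Both pins stand through the middle of their holes: composite picture (135,255) and (345,198), wrist inset (639,55). About 17 mm remains.

arm_command --pt "0 0 0.004 0 0 0" --pt "0 0 0.004 0 0 0" --pt "0 0 0.003 0 0 0" --pt "0 0 0.002 0 0 0" --pt "0 0 0.002 0 0 0" --pt "0 0 0.001 0 0 0" --pt "0 0 0 0 0 0" --pt "0 0 0 0 0 0"

```text
clock: 11.23
eef_pos: [538.2, -17.5, 42.3]
tcp_rot: [-3.142, -0.0, 1.383]
contact_force: [0.4, -0.2, -2.6]
opening: 0.208
```

arm_command --pt "0 0 0.0007 0 0 0" --pt "0 0 0.0007 0 0 0" --pt "0 0 0 0 0 0" --pt "0 0 0 0 0 0"

```text
clock: 11.57
eef_pos: [538.2, -17.5, 40.9]
tcp_rot: [3.142, -0.0, 1.383]
contact_force: [0.6, -0.2, -1.3]
opening: 0.205
```

arm_command --pt "0 0 0.0007 0 0 0" --pt "0 0 0 0 0 0" --pt "0 0 0 0 0 0"

```text
clock: 11.82
eef_pos: [538.2, -17.5, 40.7]
tcp_rot: [3.141, -0.0, 1.382]
contact_force: [-2.4, 0.6, 5.6]
opening: 0.208
```

The contact force changed from -2 N to +5.6 N, so the plate is resting on the cardboard at the expected height. Releasing.

arm_command --pt "0 0 0 0 0 0" --pt "0 0 0 0 0 0" --pt "0 0 0 0 0 0" --pt "0 0 0 0 0 0" --pt "0 0 0 0 0 0" --pt "0 0 0 0 0 0" --pt "0 0 0 0 0 0" --pt "0 0 0 0 0 0" --fingers 0.07

```text
clock: 12.48
eef_pos: [538.2, -17.5, 40.2]
tcp_rot: [3.142, -0.0, 1.383]
contact_force: [0.4, 0.0, -0.7]
opening: 0.818
```

arm_command --pt "0 0 -0.005 0 0 0" --pt "0 0 -0.01 0 0 0" --pt "0 0 -0.02 0 0 0" --pt "0 0 -0.03 0 0 0" --pt "0 0 -0.03 0 0 0" --pt "0 0 -0.03 0 0 0" --pt "0 0 -0.03 0 0 0" --pt "0 0 -0.03 0 0 0" --pt "0 0 0 0 0 0" --pt "0 0 0 0 0 0"

```text
clock: 13.32
eef_pos: [539.3, -17.5, 227.9]
tcp_rot: [3.137, -0.001, 1.383]
contact_force: [-0.7, 0.1, 0.0]
opening: 0.819
```

```bash
python3 - <<'E'
from rig import r
from h import *
f=r.grab_frame("wrist");s=r.grab_frame("scene")
cv2.imwrite("pics/w5.png",f["image"]);cv2.imwrite("pics/s5.png",cv2.resize(s["image"][140:300,130:330],None,fx=4,fy=3.7))
st=r.sense();print(st["clock"],st["contact_force"],st["eef_pos"],st["opening"])
E
```

```text
13.4167 [-1.16560834  0.30316815  0.34561551] [537.61347932 -17.46670166 225.06622033] 0.8237878107433239
```

View pics/w5.png

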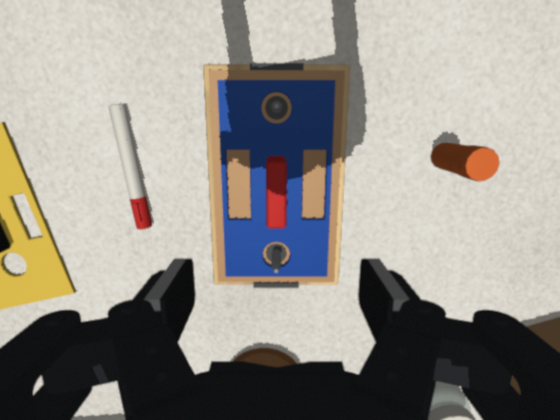

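View pics/s5.png

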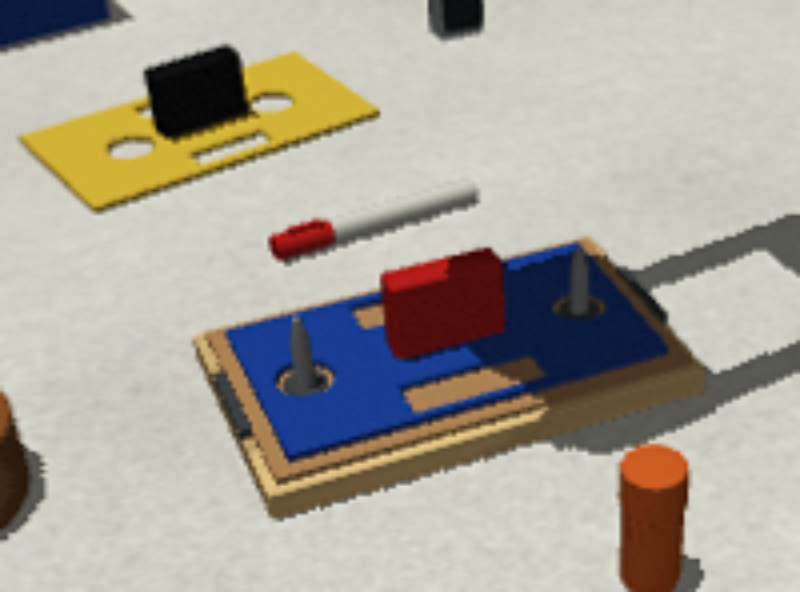

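Both pins are central in their holes: wrist (277,108) and (276,254), scene crop (302,380) and (578,307). The plate lies flush. One numeric check, then I'll hand in.

```bash
python3 - <<'E'
from rig import r
from h import *
f=r.grab_frame("wrist");s=r.grab_frame("scene")
sc=lambda x,y:(130+x/4,140+y/3.7)
a,ea=tri(f,(277,108),s,sc(578,308));b,eb=tri(f,(276,254),s,sc(305,379))
print('near hole',a.round(1),ea,'far',b.round(1),eb,'mid',(a+b)/2,'ang',np.arctan2(*(b-a)[1::-1]))
t=r.grab_frame("top");h=hsv(t);m=(h[...,0]>18)&(h[...,0]<35)&(h[...,1]>130)&(h[...,2]>60)
m0=cv2.cvtColor(cv2.imread("pics/top0.png"),cv2.COLOR_BGR2HSV);m0=(m0[...,0]>18)&(m0[...,0]<35)&(m0[...,1]>130)&(m0[...,2]>60)
print('yellow px',blobs(m0,1000)[-1][1],blobs(m,1000)[-1][1]); print(r.sign_off(), r.sense()["clock"])
E
```

```text
near hole [463.   -3.7  21.7] 0.307152827188002 far [609.8 -32.7  22.2] 0.5031829879394707 mid [536.3919002  -18.20200818  21.96636645] ang -0.19520273672695496
yellow px [416.08152701 175.35878357] [416.05610773 175.39660147]
the job is handed in; nothing more can be done
the job is handed in; nothing more can be done
```

The blue template is hanging on both jig pins, and the job is handed in at about 13.6 s of the 40 s allowed. I took the farther of the two blue templates, 625 mm from the base against 380 mm. I carried it by its red grip, lowered it over the pins until it touched down at the expected height, let go and backed off about 185 mm.

- **Position:** the two holes measure at mid-point (536.4, -18.2) mm, against about (537, -18.7) mm for the pins. The plate's angle is -0.195 rad against -0.188 rad for the pin line. Both are well inside the limits.
- **Flatness:** the two hole heights agree within 0.5 mm, and the scene picture shows the plate flush on the cardboard.
- **Yellow template:** it moved less than 0.1 pixel in the top view.
- **Robot:** contact force was about zero after release, and nothing was being touched.

**Disagreement:** two-view heights came out 2–6 mm below the sizes in the text, for example 22 mm for the hole rims where 27 mm was expected. The same offset showed on the bench and the jig before I moved anything, so I put it down to camera calibration. I trusted the touchdown for the seating height: contact came with the tool at 40.7 mm, where about 40.6 mm was expected.

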